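# Latch the narrow waste shutter half-open

## Robot

A 7-joint arm with a two-finger parallel gripper is mounted at the origin on the work surface. World frame = base frame: x ahead of the robot, y to its left, z up, the work surface at z = 0. Lengths are in m, angles in rad, forces in N, time in s.
With the tool pointing down it reaches from about 0.35 to 0.9 m from the base axis. Payload 8.1 kg.
Tool frame: the origin (TCP) lies between the finger pads; the fingertips stand 25 mm ahead of it and the grasp point (between the pads) lies 6 mm ahead of it; z points along the fingers, y is the direction in which the jaws open and shut (so a half turn about z gives the same grasp; the last joint's range is limited). The gripper opens to 92 mm and grips with 3 to 60 N. Pads are 19 mm wide; open, the fingers measure 130 mm over their backs; the gripper's body (75 mm by 190 mm) begins 47 mm behind the grasp point.
Start: joints at [-1.316, 0.434, 0.025, 1.573, -0.012, 1.134, -0.075], TCP at [0.219, 0.585, 0.252] pointing down, gripper open.
Joint ranges: [-2.62, 2.62], [-0.44, 2.09], [-1.27, 1.32], [0.08, 2.57], [-1.32, 4.46], [0.12, 2], [-2.74, 2.74]. Speed limits (rad/s): [2.22, 2.22, 3.01, 3.01, 3.14, 3.14, 3.14].

## Interface

Orientations are given as a rotation vector (axis times angle).
In Python, from cell import * gives the robot as it stands.
- The arm moves only by the shell command python3 -m jog 'ROWS' [FORCE]. ROWS is JSON, one flat list of numbers, 5 for each row, row after row: the finger opening in mm, from 0 to 91.8, then the shift along the tool's x, y, z in units of 40 mm (1.0 is 40 mm), then the turn about the tool's z in units of 6 degrees (1.0 is 6 degrees). A call has 1 to 20 rows; each row shifts and turns the pose as measured when the row begins, along the tool's axes as they then stand; what a row does not reach is not made up. A row lasts 1/12 s, in which the tool goes at most 41.7 mm and 7.16 degrees, less where a joint would pass 70% of its speed; a pose out of reach is approached as far as the arm can. A call is refused whole if a number of a shift passes 1 or a number of a turn 1, either way. A call with a gripper value outside its range is refused whole. The fingers move at their own pace and stop on an object; FORCE is the grip in N (left out, the last holds). Time passes only in rows, so rows that do not move let the fingers close. It gives the time, the measured TCP pose, the force and the opening at its end, in the units of the state.
- observe(): the state, without advancing time (a new reading comes with each control period).
- get_image(name): name is "scene" or "top" or "wrist"; returns the picture (420x560x3 uint8, red, green, blue); there is no depth.
- camera_params(name): a dict with "intrinsics" (3x3 intrinsics, pixels), "xyz" and "orientation" of the camera in the world. Camera axes: x right, y down, z forward; pixel columns grow to the right and rows downward; lengths in m; the calibration is good to about 2 mm. A picture is of the moment at which its call begins: read the wrist's pose just before it. camera_params takes no time and is no camera call; for the wrist camera it gives the pose at the moment of the call.
- sign_off(): hands the job in, once; it reports no verdict.
The state is a dict: "clock": time; "joints": joint angles; "dq": joint speeds; "joint_efforts": joint torques, N m; "position": TCP position; "ee_rot": TCP orientation; "force": force on the tool from outside, world axes, zero at the start; "ft_torque": the same for the moment, N m; "width": opening from 0.0 (shut) to 1.0 (fully open).
Only numpy, scipy, OpenCV 4.12 (cv2) and the standard library are available. Lean on these libraries where they do the work, as an engineer would, in place of code of your own. Each camera call takes 0.05 s, during which the arm holds its last target. There are 200 camera calls.

## Task

Set the narrower of the two bench waste collectors half-open: push its sprung shutter away by the upright lug until it is well past the side stop pin, then let go so that it springs back and catches on the pin. Only push, with the fingers' outside, and do not ram it hard against its far end stop: do not pinch the lug, do not touch the stop pin, keep the wider collector's shutter shut, and leave the other things on the bench where they stand.

Things in the scene. Friction and masses are not known exactly. Their poses are not given: they have to be found in the camera images.
- narrow_collector: Narrower collector: grey box fixed to the bench, 200 (x) x 100 (y) x 100 mm high, a steel shutter over its top mouth. Origin: centre of underside; x along the push (away from the robot, turned up to 0.3 rad), y left, z up. Rails 8 mm high, 8 wide on both long top edges, a strip 10 mm high at the far end; on the left edge, at x = -6.5, the pin's dark block, 26 mm along x, top 126 mm above bench.
- narrow_shutter (a joint): Shutter travel along the collector's +x, m: 0 shut (start), 0.075 rigid far stop. Spring back to 0: 2 N at 0, 4 N mid, 6 N at end, plus 12 N per m/s damping; passing the pin (0.003 to 0.038) adds 1 to 2 N. Beyond 0.040 the pin drops in behind the catch; let go, the shutter returns within 0.5 s and rests on the pin at 0.0375 (half-open). Let go earlier, it shuts again. 0.05 to 0.065 is a sure push.
- narrow_lug: Near plate of the upright push lug on the narrow shutter: aluminium, 6 (x) x 34 (y) mm, from 104 to 154 mm above the bench; moves with the shutter. Origin: in the collector's middle plane, 100 mm above the bench, 68 mm in +x from the plate's near face. Axes as the collector's. The shutter plate under it is 4 mm thick, its top 104 mm above the bench.
- narrow_rib: Lower rib fixed on the far side of that lug plate: 8 (x) x 34 (y) mm, up to 134 mm above the bench; moves with the shutter, same origin and axes as the lug. The lug counts as pinched when fingers press on both the lug plate and this rib.
- narrow_face (a point): Middle of the near (pushing) face of the narrow collector's lug, 134 mm above the bench; moves with the shutter. Axes as the collector's; push along +x. The space before the lug (-x side), above 110 mm over the bench, is free but for the rails and the plunger at the sides.
- narrow_pin (a joint): Stop pin (8 mm steel plunger, black knob outside) on the left edge of the narrow collector, axis 112.5 mm above the bench, sprung inwards with about 1.5 N. 0: fully in (start, and when it holds the shutter); up to 0.012 m: pushed out to the left. Moved by the shutter's ramp only: about 0.009 while the catch passes.
- narrow_plunger: The stop pin's rod, inner tip and black outer knob (18 mm across), all moving with joint narrow_pin; not to be touched by the robot. Origin: the inner tip, at x = -6.5, y = +29, z = 112.5 mm of the collector when fully in; the rod runs 49 mm along +y. The shutter's catch and ramp that meet it stand 20 mm above the box top, at the shutter's left edge.
- wide_collector: The wider collector: alike in everything but 160 mm wide, fixed to the bench beside the narrow one; which of the two stands left changes. Origin and axes as for the narrow one. Not to be worked.
- wide_shutter (a joint): Travel of the wide collector's shutter, m: 0 shut (start). Must stay shut.
- tube: Capped plastic tube standing on the bench, 33 mm across, 98 mm high, near the front of the narrow collector. Origin: centre of its foot. Leave alone.
- jar: Small amber jar, 42 mm across, 55 mm high, near the front of the wide collector. Origin: centre of its foot. Leave alone.
- bottle: Glass bottle with blue cap, 86 mm across, 165 mm high, at the left. Origin: centre of its foot. Leave alone.
- beaker: Glass beaker, 64 mm across, 85 mm high, at the right. Origin: centre of its foot. Leave alone.
- marker: White marker with black cap lying on the bench, 130 x 14 x 14 mm, between the collectors' near ends. Origin: centre of its underside. Leave alone.
- tip_box: Clear closed box, 120 x 80 x 60 mm, at the left. Origin: centre of its underside. Leave alone.
- tape_roll: Paper-coloured disc-shaped roll, 56 mm across, 20 mm high, at the right. Origin: centre of its underside. Leave alone.

How it is judged:
By the outcome, as a careful person would: the job done as asked, in the order asked, and still so for the second after the job is handed in, with the robot touching nothing.
It also fails if it takes over 32 s, if anything falls off the work surface, if the arm or the gripper's body presses on something with over 40 N, if the wrist force passes 120 N, or if a joint passes its speed limit or range.

## Working session

There is one attempt and no reset: what is moved stays moved. The work goes in short steps, Python scripts to look and compute and a shell command to move; the robot and the scene stay as the last step left them, time stands still between calls to the robot, and variables do not carry over. Pictures are saved under pics/ and viewed, about 8 in all and at most 12, crops included, and the job is handed in when it is done.

```bash
mkdir -p pics
python3 - <<'E'
from cell import *
import cv2
s=observe();print(s)
for n in("top","scene"):
    im=get_image(n);cv2.imwrite(f"pics/{n}0.png",im[...,::-1]);print(n,camera_params(n))
E
```

```text
{'clock': 0.0, 'joints': array([-1.31557897,  0.43522166,  0.0249908 ,  1.57407688, -0.01161438,
        1.13400808, -0.07511501]), 'dq': array([-0.00050361,  0.00215303, -0.00027465,  0.00017296,  0.00127513,
       -0.00246132, -0.00068108]), 'joint_efforts': array([ 2.78678311e-05, -6.67883849e+01,  9.84603725e-01, -3.14434040e+01,
       -6.05268474e-02,  4.34525299e-02,  1.64533758e-04]), 'position': array([0.21878616, 0.58495747, 0.25095379]), 'ee_rot': array([-5.59204046e-01, -3.09127614e+00,  2.45364701e-03]), 'force': array([0.40643627, 0.09536053, 0.36974917]), 'ft_torque': array([-0.00965927, -0.01215089, -0.05348751]), 'width': 1.001349352702276}
top {'intrinsics': array([[387.6606653 ,   0.        , 283.66950015],
       [  0.        , 387.6606653 , 202.02186836],
       [  0.        ,   0.        ,   1.        ]]), 'xyz': array([0.3273017 , 0.02799143, 1.10432935]), 'orientation': array([-2.15900588,  2.14789961, -0.22023279])}
scene {'intrinsics': array([[390.18208394,   0.        , 285.7587634 ],
       [  0.        , 390.18208394, 210.05144577],
       [  0.        ,   0.        ,   1.        ]]), 'xyz': array([0.91207035, 0.74829668, 0.76368825]), 'orientation': array([-0.67834955, -2.56715404,  1.25030443])}
```

View pics/top0.png

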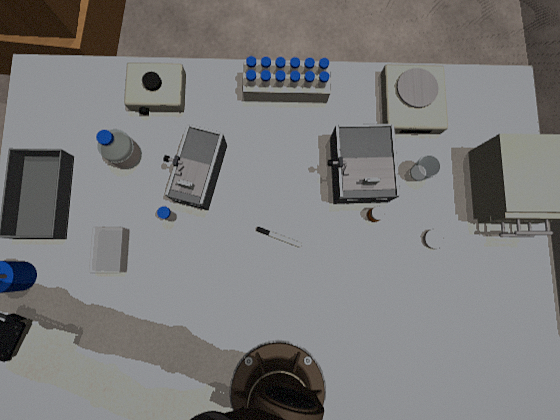

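View pics/scene0.png

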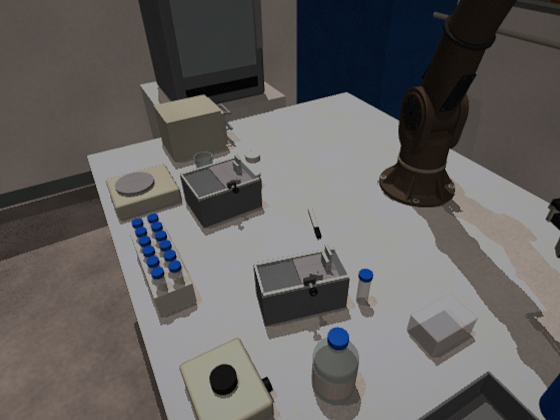

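The narrow collector is the left one in the top view, around (196,167). Its lug is near (184,184), the tube at (164,213), and the knob at about (168,160). I'll zoom in next.

Run:
```python
import cv2
im=cv2.imread("pics/top0.png")[115:225,145:245]
cv2.imwrite("pics/z1.png",cv2.resize(im,None,fx=5.4,fy=5.4,interpolation=cv2.INTER_CUBIC))
```

```text
(no output)
```

View pics/z1.png

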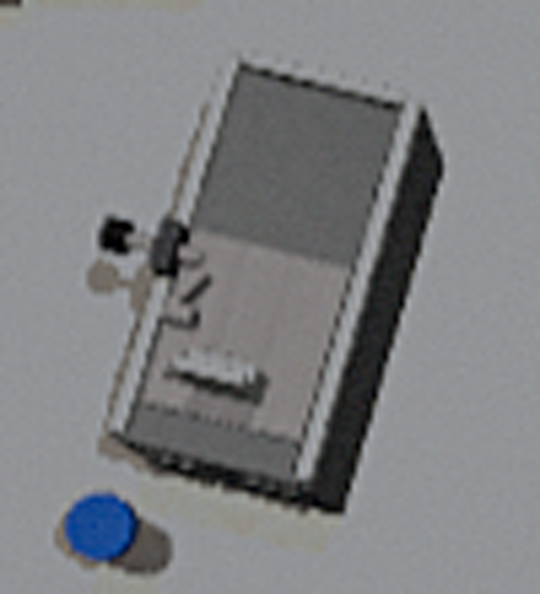

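```bash
cat > h.py <<'E'
import numpy as np,cv2
from scipy.spatial.transform import Rotation as R
from scipy.optimize import least_squares
from cell import *
def proj(n,P,c=None):
    c=c or camera_params(n);Q=R.from_rotvec(c["orientation"]).inv().apply(np.atleast_2d(P)-c["xyz"])
    q=Q@c["intrinsics"].T;return q[:,:2]/q[:,2:]
def col2w(p,P):
    P=np.atleast_2d(P);c,s=np.cos(p[2]),np.sin(p[2])
    return np.c_[p[0]+c*P[:,0]-s*P[:,1],p[1]+s*P[:,0]+c*P[:,1],P[:,2]]
E
python3 - <<'E'
from h import *
px=np.array([[237,62],[422,105],[305,482],[112,430]])/5.4+[145,115]
M=np.array([[.1,.05,.11],[.1,-.05,.109],[-.1,-.05,.108],[-.1,.05,.108]])
r=least_squares(lambda p:(proj("top",col2w(p,M))-px).ravel(),[.45,.25,0]);p=r.x
print(p,r.fun.round(2))
# lug: search shutter location of near face x in collector coords
pts=lambda x:col2w(p,[[x,17e-3,.154],[x,-17e-3,.154],[x,-.017,.104],[x,.017,.104],[-.0065,.029,.1125],[-.0065,.078,.1125]])
for x in(-.08,-.068,-.06): print(x,((proj("top",pts(x))-[145,115])*5.4).round(0).tolist())
c=camera_params("top");
d=R.from_rotvec(c["orientation"]).apply(np.linalg.inv(c["intrinsics"])@np.r_[np.array([100,528])/5.4+[145,115],1])
print("tube",c["xyz"]+d*(.098-c["xyz"][2])/d[2])
# overlay on scene
im=cv2.resize(get_image("scene")[...,::-1].copy()[230:330,230:390],None,fx=5,fy=5,interpolation=cv2.INTER_CUBIC)
for x,col in((-.068,(0,0,255)),):
  for q in (proj("scene",np.r_[pts(x),col2w(p,M)])-[230,230])*5: cv2.circle(im,tuple(int(v) for v in q),4,col,1)
cv2.imwrite("pics/z2.png",im)
E
```

```text
[ 0.59091837  0.22157488 -0.26228539] [-0.82 -2.27  1.14 -0.23  0.64  1.45 -0.93  0.86]
-0.08 [[164.0, 394.0], [235.0, 414.0], [256.0, 433.0], [188.0, 415.0], [207.0, 261.0], [109.0, 235.0]]
-0.068 [[172.0, 370.0], [243.0, 389.0], [264.0, 410.0], [196.0, 391.0], [207.0, 261.0], [109.0, 235.0]]
-0.06 [[177.0, 353.0], [248.0, 373.0], [269.0, 394.0], [201.0, 376.0], [207.0, 261.0], [109.0, 235.0]]
tube [0.4636092  0.29945008 0.098     ]
```

View pics/z2.png

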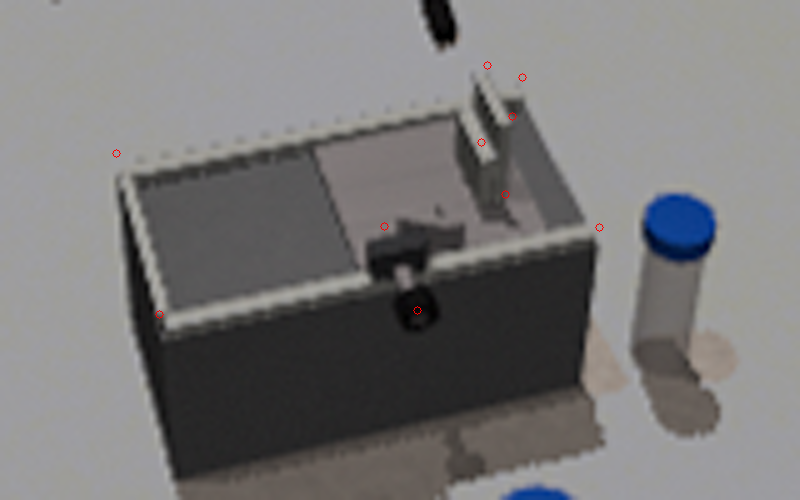

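Run:
```python
from h import *
pt=np.array([[235,58],[424,103],[306,484],[109,432]])/5.4+[145,115]
ps=np.array([[166,328],[117,174],[524,97],[600,237]])/5+[230,230]
Mt=np.array([[.1,.05,.11],[.1,-.05,.11],[-.1,-.05,.108],[-.1,.05,.108]]);Ms=Mt[[0,1,2,3]]
for dz in(0,):
  f=lambda p:np.r_[(proj("top",col2w(p,Mt))-pt),(proj("scene",col2w(p,Ms))-ps)]
  r=least_squares(lambda p:f(p).ravel(),[.59,.22,-.26]);print(r.x,"\n",f(r.x).round(1).tolist())
  r=least_squares(lambda p:f(p[:3])[4:].ravel(),[.59,.22,-.26]);print(r.x,"\n",f(r.x).round(1).tolist())
  p=r.x
```

```text
[ 0.59254056  0.22549492 -0.25401228] 
 [[-2.3, -2.1], [-1.0, -0.8], [-0.7, 0.4], [-1.6, 0.1], [-1.0, -0.8], [-0.1, -2.9], [-0.1, -2.9], [0.3, -0.8]]
[ 0.59464321  0.23010572 -0.24712431] 
 [[-4.3, -2.8], [-2.9, -1.8], [-2.2, -0.5], [-3.2, -0.5], [-0.7, 1.3], [-0.2, -1.0], [0.0, -1.6], [0.8, 0.6]]
```

The two views disagree by several mm, so I'll move in front of the lug, tool high and fingers shut, and measure with the wrist camera.

```bash
python3 -m jog '[0,-0.75,-0.45,0,0, 0,-0.75,-0.45,0,0, 0,-0.75,-0.45,0,0, 0,-0.75,-0.45,0,0, 0,-0.75,-0.45,0,0, 0,-0.75,-0.45,0,0, 0,-0.75,-0.45,0,0, 0,-0.75,-0.45,0,0, 0,-0.75,-0.45,0,0, 0,-0.75,-0.45,0,0, 0,-0.75,-0.45,0,0, 0,-0.75,-0.45,0,0]' 20
python3 -m jog '[0,0,0,0,1, 0,0,0,0,1, 0,0,0,0,1, 0,0,0,0,1, 0,0,0,0,1, 0,0,0,0,1, 0,0,0,0,1, 0,0,0,0,1, 0,0,0,0,1, 0,0,0,0,1, 0,0,0,0,1, 0,0,0,0,1, 0,0,0,0,1, 0,0,0,0,1, 0,0,0,0,0, 0,0,0,0,0]'
python3 - <<'E'
from h import *
s=observe();print(s["position"],R.from_rotvec(s["ee_rot"]).as_matrix().round(3),s["joints"].round(2),s["force"])
c=camera_params("wrist");print(c)
cv2.imwrite("pics/w1.png",get_image("wrist")[...,::-1])
E
```

```text
clock: 1.15
position: [0.4834, 0.2504, 0.2466]
ee_rot: [-0.53, -3.09, 0.004]
force: [0.1, -0.0, 0.6]
width: 0.18
clock: 2.48
position: [0.4884, 0.2361, 0.2435]
ee_rot: [2.547, 1.836, -0.022]
force: [0.0, -0.1, 0.2]
width: 0.009
[0.48841218 0.23607742 0.24351725] [[ 0.316  0.949 -0.01 ]
 [ 0.949 -0.316 -0.01 ]
 [-0.012 -0.007 -1.   ]] [-0.92  0.33  0.49  1.81 -0.17  1.06 -0.69] [ 0.01357238 -0.10843284  0.1850686 ]
{'intrinsics': array([[335.70787771,   0.        , 278.60059408],
       [  0.        , 335.70787771, 207.95751104],
       [  0.        ,   0.        ,   1.        ]]), 'xyz': array([0.51766819, 0.31737338, 0.3752436 ]), 'orientation': array([ 2.78005347, -0.44915414, -0.08490567])}
```

View pics/w1.png

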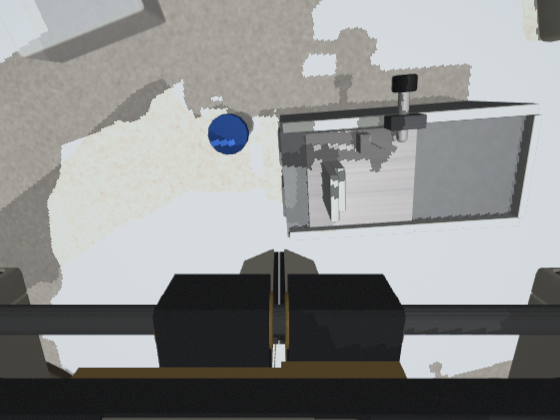

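The wrist picture shows the collector at cols 280–540, rows 105–236. The lug is near (337,190), the pin knob at (404,83), and the tube at (228,134). I'll zoom in for sub-pixel corners.

Run:
```python
import cv2
im=cv2.imread("pics/w1.png")[95:245,270:550]
cv2.imwrite("pics/z3.png",cv2.resize(im,None,fx=2.8,fy=2.8,interpolation=cv2.INTER_CUBIC))
im=cv2.imread("pics/w1.png")[110:245,275:435]
cv2.imwrite("pics/z4.png",cv2.resize(im,None,fx=4.4,fy=4.4,interpolation=cv2.INTER_CUBIC))
```

```text
(no output)
```

View pics/z4.png

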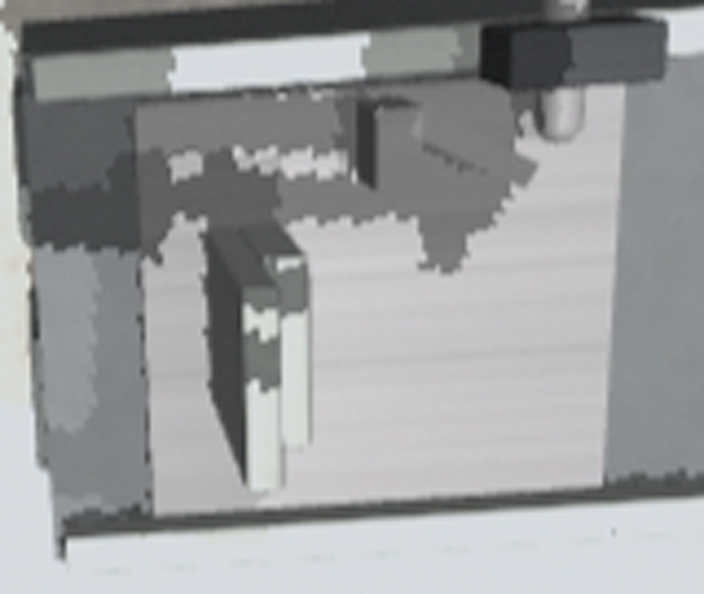

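Run:
```python
from h import *
Z=lambda a:np.array(a)/4.4+[275,110]
px=np.r_[Z([[243,290],[247,488],[278,287],[207,228],[66,535],[37,100],[562,138]]),[[540,105]]]
M=np.array([[-.068,.017,.154],[-.068,-.017,.154],[-.062,.017,.154],[-.068,.017,.104],[-.1,-.042,.108],[-.1,.042,.108],[-.0065,.029,.1125],[.1,.05,.108]])
c=camera_params("wrist")
f=lambda p:proj("wrist",col2w(p,M),c)-px
r=least_squares(lambda p:f(p).ravel(),[.59,.225,-.25],loss="soft_l1");print(r.x,f(r.x).round(1).tolist())
p=r.x
g=lambda q:proj("wrist",col2w(p*[1,1,1]+np.r_[q[:2],q[2]],M[:4])+[0,0,q[3]],c)-px[:4]
r2=least_squares(lambda q:np.r_[g(q).ravel()],[0,0,0,0]);print("lug only",r2.x,r2.fun.round(1))
F=col2w(p,[-.068,0,.134])[0];s=observe();Rm=R.from_rotvec(s["ee_rot"]).as_matrix()
print("face",F,"yaw",np.degrees(p[2]));u=np.array([np.cos(p[2]),np.sin(p[2])]);n=np.array([-u[1],u[0]])
d=s["position"][:2]-F[:2];print("tcp rel face along,left",d@u,d@n)
cc=np.array([331,191]);
# compare prior views
for n_,ref in(("top",[[169,367],[262,400]]),):print((proj("top",col2w(p,M[:4]))-[145,115])*5.4)
print((proj("scene",col2w(p,M[:4]))-[230,230])*5)
```

```text
[ 0.59421342  0.22360569 -0.25501873] [[0.2, -0.6], [0.1, 1.4], [1.2, -0.5], [-0.1, -0.8], [-3.0, 0.4], [-2.7, 0.3], [-0.3, 1.3], [3.7, -0.3]]
lug only [ 0.00051682 -0.0024501   0.00737365 -0.00967662] [-0.2 -0.1 -0.  -0.1  0.4 -0.  -0.2  0.2]
face [0.52841264 0.24075961 0.134     ] yaw -14.611496859062308
tcp rel face along,left -0.03759392445528841 -0.014586021645962127
[[168.53140475 362.97890855]
 [240.00836388 381.98962757]
 [172.45325112 350.66126756]
 [192.7010933  385.13022291]]
[[508.64856223 120.76007947]
 [483.05726404  69.54952955]
 [495.74009312 123.33700631]
 [502.32489687 199.13446636]]
```

Run:
```python
from h import *
Z=lambda a:np.array(a)/4.4+[275,110]
pw=np.r_[Z([[243,290],[247,488],[278,287],[207,228],[66,535],[37,100],[562,138]]),[[540,105]]]
M=np.array([[-.068,.017,.154],[-.068,-.017,.154],[-.062,.017,.154],[-.068,.017,.104],[-.1,-.042,.108],[-.1,.042,.108],[-.0065,.029,.1125],[.1,.05,.108]])
pt=np.array([[235,58],[424,103],[306,484],[109,432]])/5.4+[145,115]
ps=np.array([[166,328],[117,174],[524,97],[600,237]])/5+[230,230]
Mt=np.array([[.1,.05,.11],[.1,-.05,.11],[-.1,-.05,.108],[-.1,.05,.108]])
C={n:camera_params(n) for n in("top","scene","wrist")}
f=lambda q:np.r_[proj("wrist",col2w(q,M)+[0,0,q[3]],C["wrist"])-pw,proj("top",col2w(q,Mt)+[0,0,q[3]],C["top"])-pt,proj("scene",col2w(q,Mt)+[0,0,q[3]],C["scene"])-ps]
for sl in(slice(0,16),slice(8,12),slice(12,16),slice(8,16)):
  r=least_squares(lambda q:f(q)[sl].ravel(),[.594,.2236,-.255,0],loss="soft_l1");print(r.x.round(4));
  if sl.start==0:print(f(r.x).round(1).tolist());q=r.x
# bench height from tube: foot & cap? print known base point: robot origin
print(proj("top",[0,0,0]),proj("scene",[0,0,0]))
```

```text
[ 0.5946  0.2227 -0.2514 -0.0045]
[[0.1, -0.8], [0.2, 0.3], [0.9, -0.7], [-0.0, -0.7], [-2.2, -0.5], [-2.0, 1.0], [-1.7, 1.4], [-0.2, -0.1], [-0.9, -2.2], [0.2, -1.1], [0.8, -0.2], [0.0, -0.3], [-2.2, 0.2], [-1.3, -1.8], [-1.7, -1.9], [-1.3, 0.0]]
[ 0.597   0.2264 -0.263  -0.0232]
[ 0.5891  0.221  -0.249  -0.012 ]
[ 0.5919  0.2238 -0.2566 -0.0079]
[[277.44081691 390.50191808]] [[415.6947415  184.75292328]]
```

```bash
python3 -m jog '[0,0,0,0,-0.65, 0,0.2,-0.2,0,0, 0,0.2,-0.2,0,0, 0,0,0,0.6,0, 0,0,0,0.6,0, 0,0,0,0.6,0, 0,0,0,0,0]'
cat > rel.py <<'E'
from h import *
p=[.5946,.2227,-.2514]
F=col2w(p,[-.068,0,.134])[0];s=observe();Rm=R.from_rotvec(s["ee_rot"]).as_matrix()
u=np.array([np.cos(p[2]),np.sin(p[2])]);n=np.array([-u[1],u[0]]);d=s["position"][:2]-F[:2]
print("rel face mm along,left",d@u*1e3,d@n*1e3,"z",s["position"][2],"tool y yaw err deg",np.degrees(np.arctan2(Rm[1,1],Rm[0,1])-p[2]),"F along",s["force"][:2]@u,s["force"],s["clock"])
E
python3 rel.py
```

```text
clock: 3.12
position: [0.4736, 0.2621, 0.1707]
ee_rot: [-2.472, -1.936, 0.014]
force: [-0.9, -0.8, -0.2]
width: 0.007
rel face mm along,left -58.99658999001744 8.07325998672838 z 0.17068619812682165 tool y yaw err deg 0.5239360186410974 F along -0.6374439700568679 [-0.85352798 -0.76078672 -0.17974416] 3.1167
```

```bash
python3 -m jog '[0,-0.2,0,0.35,0, 0,0,0,0.35,0, 0,0,0,0,0, 0,0,0,0,0]'
python3 rel.py
```

```text
clock: 3.45
position: [0.47, 0.258, 0.1441]
ee_rot: [-2.469, -1.938, 0.014]
force: [0.4, 1.3, 0.2]
width: 0.003
rel face mm along,left -61.4535076321206 3.2205576775767457 z 0.1441443191831748 tool y yaw err deg 0.6610744388432304 F along 0.048455661500872695 [0.387252   1.31300394 0.22482419] 3.45
```

Position is good. I'll advance slowly towards contact, expected at about −19 mm.

```bash
python3 -m jog '[0,-0.05,0.3,0,0, 0,0,0.3,0,0, 0,0,0.2,0,0, 0,0,0,0,0, 0,0,0,0,0]'
python3 rel.py
python3 - <<'E'
from h import *
im=get_image("wrist")[...,::-1];cv2.imwrite("pics/w2.png",im)
E
```

```text
clock: 3.87
position: [0.5067, 0.2495, 0.1488]
ee_rot: [-2.469, -1.939, 0.004]
force: [-0.7, 0.2, -1.8]
width: -0.0
rel face mm along,left -23.774597927346694 4.122955626605339 z 0.14882461184236354 tool y yaw err deg 0.6882458112486973 F along -0.6843767778579889 [-0.66628387  0.15692812 -1.80677586] 3.8667
```

View pics/w2.png

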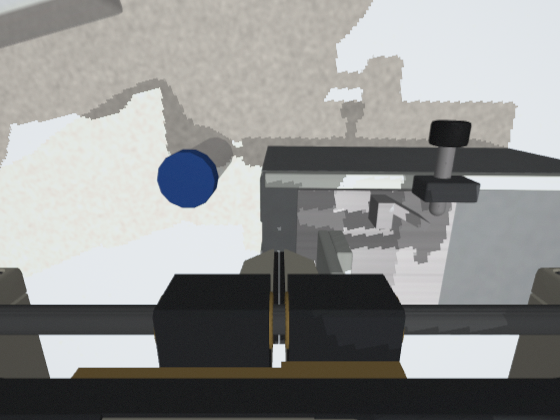

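The right finger's outer side (317,262) is just short of the lug's near face (318,240), roughly 4 mm. The pin at (440,200) is well clear. Next is a gentle push.

```bash
python3 -m jog '[0,-0.08,0.1,0.1,0, 0,0,0.1,0.05,0, 0,0,0.15,0,0, 0,0,0.15,0,0, 0,0,0.15,0,0, 0,0,0,0,0]'
python3 rel.py
```

```text
clock: 4.42
position: [0.5278, 0.2412, 0.1415]
ee_rot: [-2.46, -1.938, 0.014]
force: [-2.3, 0.7, 1.5]
width: 0.006
rel face mm along,left -1.2837571707463564 1.3317706042047022 z 0.14147548534696106 tool y yaw err deg 0.8746276239385836 F along -2.4301119330295804 [-2.33990204  0.65832264  1.46055084] 4.4167
```

```bash
python3 -m jog '[0,0,0.15,0,0, 0,0,0.15,0,0, 0,0,0.15,0,0, 0,0,0.15,0,0, 0,0,0.15,0,0, 0,0,0,0,0]'
python3 rel.py
python3 - <<'E'
from h import *
im=get_image("wrist")[...,::-1];cv2.imwrite("pics/w3.png",im)
E
```

```text
clock: 4.92
position: [0.5523, 0.2356, 0.1395]
ee_rot: [-2.45, -1.938, 0.03]
force: [-4.3, 0.5, 3.4]
width: 0.005
rel face mm along,left 23.865073610080564 1.9611749967032799 z 0.13949664595869526 tool y yaw err deg 1.0835753736155624 F along -4.276368751587692 [-4.28945563  0.489434    3.43281736] 4.9167
```

View pics/w3.png

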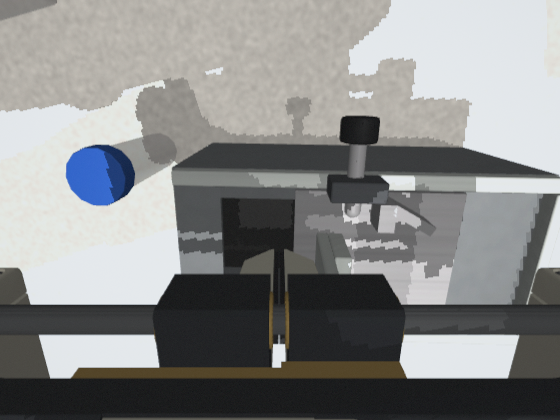

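The mouth is open. The catch at (385,215) has passed the pin tip at (353,208), and travel is about 43 mm. I'll push about 14 mm further.

```bash
python3 -m jog '[0,0,0.15,-0.05,0, 0,0,0.15,-0.03,0, 0,0,0.12,0,0, 0,0,0,0,0]'
python3 rel.py
```

```text
clock: 5.3
position: [0.5633, 0.2328, 0.1399]
ee_rot: [-2.443, -1.938, 0.043]
force: [-4.9, 1.1, 3.9]
width: 0.005
rel face mm along,left 35.16616987190529 2.0065619670572405 z 0.13993331983806306 tool y yaw err deg 1.241627849923195 F along -5.019651999238791 [-4.891397    1.13368437  3.90052932] 5.3
```

```bash
python3 -m jog '[0,0,0.1,0,0, 0,0,0,0,0]'
python3 rel.py
python3 -m jog '[0,0,-0.3,0,0, 0,0,-0.5,0,0, 0,0,-0.5,0,0, 0,0,-0.3,0,0, 0,0,0,0,0, 0,0,0,-0.8,0, 0,0,0,-0.8,0, 0,0,0,-0.8,0, 0,0,0,-0.8,0, 0,0,0,0,0]'
python3 rel.py
python3 - <<'E'
from h import *
im=get_image("wrist")[...,::-1];t=get_image("top")[...,::-1]
t=cv2.resize(t[115:225,145:245],None,fx=3.8,fy=3.8,interpolation=cv2.INTER_CUBIC)
im=im[:300];h=np.zeros((420,800,3),np.uint8)
h[:t.shape[0],:t.shape[1]]=t[:420];w=cv2.resize(im,(420,225));h[:225,380:800]=w
cv2.imwrite("pics/f1.png",h)
E
```

```text
clock: 5.47
position: [0.5656, 0.2324, 0.1396]
ee_rot: [-2.441, -1.938, 0.046]
force: [-5.3, 0.5, 4.5]
width: 0.006
rel face mm along,left 37.511677971294006 2.2044648721099067 z 0.13955725317412052 tool y yaw err deg 1.2905865581744693 F along -5.289066670477432 [-5.326103    0.52415601  4.51737817] 5.4667
clock: 6.3
position: [0.5091, 0.2447, 0.2738]
ee_rot: [-2.45, -1.94, 0.042]
force: [0.2, 0.5, 0.0]
width: 0.001
rel face mm along,left -20.264914590258023 0.0891770427086757 z 0.27379189301415374 tool y yaw err deg 1.1429769937298677 F along 0.09464905881121662 [0.238038   0.54633438 0.02318802] 6.3
```

View pics/f1.png

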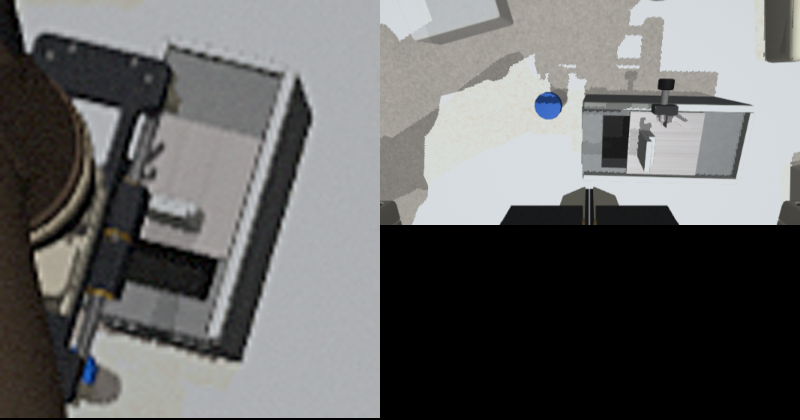

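The shutter rests half-open, with the dark mouth showing at about (180,270), and the lug is held about 38 mm along. The tool is free above it and the tube stands where it was. I'm handing in.

```bash
python3 -c "
from cell import *
print(observe()['force']);print(sign_off())"
```

```text
[ 0.244094   -0.21878967  0.24990497]
the job is handed in; nothing more can be done
None
```

The narrow collector is set half-open and the job is handed in, at about 6.4 s on the robot clock. With the fingers shut, I pushed the lug with one finger's outer side to about 56 mm of travel. The peak push was about 5.3 N, so it did not hit the far stop. I then drew back, let it spring onto the pin, and lifted clear.

**Last checks:**
- The final pictures show the mouth part open and the shutter held about half-way by the pin.
- The tube still stands where it was, and the tool reads about zero force with its tips about 95 mm above the lug.
- I did not look at the wide collector or the other things on the bench again. The arm did not go near the wide collector. It passed above the things on the left.

**Disagreements:**
- The camera views differed by a few mm on the collector's position and by 5–20 mm on its height. The 56 mm is therefore good to about 4 mm, though the push force fits the spring at that travel.
- During the push the wrist also read up to 4.5 N upwards. I put this down to friction or tool tilt, as the tips were still about 10 mm above the shutter plate by nominal heights. I did not confirm the cause.

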